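# Clear the profile gauge

### The job

Clear the profile gauge for the next shape: swing its red-knobbed locking lever fully open with a fingertip, then run your fingertips along the row of teeth with light pressure until every one is pushed back flush with the front of the body, and finally push the lever back to fully locked. Only push: do not take the knob between the fingers, do not move any tooth while the lever is locked, and leave the die, the marker and the spool where they are.

Things in the scene. Friction and masses are not known exactly. Their poses are not given: they have to be found in the camera images.
- profile_gauge: Profile gauge fixed to the bench: plywood base 150 x 226 x 12 mm, on it an aluminium body holding a row of 16 dark steel teeth. Origin: centre of the base's underside, on the bench. x points from its front (tooth tips, robot side, turned up to 0.4 rad) to its back, y along the row to the left, z up. Body: x -20 to 24, y -78 to 78, z 12 to 42 mm; front face x = -20. Teeth: z 26 to 33 mm.
- row_left (a point): left end of the row of teeth, on the plane of the body's front face, at mid height of the teeth (gauge frame -20, 60, 29.5 mm). Fingertips 17 to 23 mm above the bench clear the base and meet the teeth and the face
- row_right (a point): right end of the row, likewise (gauge frame -20, -60, 29.5 mm)
- lock_lever (a joint): rad; steel lever on top of the body, pivot upright at gauge frame (2, -69) mm (right end), its hub up to 53 mm high, knob 50 mm from it. 0 = locked: arm along the body, pointing left (+y); the cam clamps the teeth. 1.5 = fully open: swung clockwise seen from above, knob going backwards and right until the arm points to the back (+x). About 1 to 3 N at the knob; stays where it is left
- lock_knob (a point): middle of the upright red knob at the lever's free end: 15 mm across, 48 to 74 mm above the bench, this point at 64 mm; the arm below it is at 44 to 49 mm
- tooth_01 (a joint): m; how far the tip of tooth 1 (leftmost) of 16 stands out of the front face; 0 = flush, at its stop; most 0.026. Each tooth is 6.8 mm wide at 7.5 mm spacing, slides straight back, resists by 0.5 N (4 to 5 N each while locked) and stays where it is left; its tail comes out at the back
- tooth_02 (a joint): m; the same for tooth 2, counted from the left
- tooth_03 (a joint): m; the same for tooth 3, counted from the left
- tooth_04 (a joint): m; the same for tooth 4, counted from the left
- tooth_05 (a joint): m; the same for tooth 5, counted from the left
- tooth_06 (a joint): m; the same for tooth 6, counted from the left
- tooth_07 (a joint): m; the same for tooth 7, counted from the left
- tooth_08 (a joint): m; the same for tooth 8, counted from the left
- tooth_09 (a joint): m; the same for tooth 9, counted from the left
- tooth_10 (a joint): m; the same for tooth 10, counted from the left
- tooth_11 (a joint): m; the same for tooth 11, counted from the left
- tooth_12 (a joint): m; the same for tooth 12, counted from the left
- tooth_13 (a joint): m; the same for tooth 13, counted from the left
- tooth_14 (a joint): m; the same for tooth 14, counted from the left
- tooth_15 (a joint): m; the same for tooth 15, counted from the left
- tooth_16 (a joint): m; the same for tooth 16, counted from the left
- die_tongue: loose bystander: grey strip-steel cutting die, 120 x 70 mm, 32 mm high, left of the gauge; origin at the middle of its underside
- blue_marker: loose bystander: blue marker pen, 15 x 130 x 16 mm (long along its y), lying right of the gauge; origin under its middle
- thread_spool: loose bystander: tan thread spool, 38 mm across, 49 mm high, standing right of the gauge; origin at the middle of its underside

How it is judged:
By the outcome, as a careful person would: the job done as asked, in the order asked, and still so for the second after the job is handed in, with the robot touching nothing.
It also fails if it takes over 72 s, if anything falls off the work surface, if the arm or the gripper's body presses on something with over 40 N, if the wrist force passes 120 N, or if a joint passes its speed limit or range.

### The arm

A 6-joint arm with a two-finger parallel gripper is mounted at the origin on a cart in front of the work surface, level with it; the furniture and walls round the work are solid. World frame = base frame: x ahead of the robot, y to its left, z up, the work surface at z = 0. Lengths are in mm, angles in rad, forces in N, time in s.
With the tool pointing down it reaches from about 325 to 750 mm from the base axis. Payload 7.6 kg.
Tool frame: the origin (TCP) lies between the finger pads; the fingertips stand arm.finger_overhang ahead of it and the grasp point (between the pads) lies 11 mm behind it (arm.finger_overhang is the distance from the TCP to the fingertips, in mm); z points along the fingers, y is the line along which they close (so a half turn about z gives the same grasp; the last joint's range is limited). The gripper opens to 85 mm and grips with 20 to 120 N. Pads are 22 mm wide; open, the fingers measure 114 mm over their backs; the gripper's body (76 mm by 85 mm) begins 54 mm behind the grasp point. The pads swing forward as they close: fully open they stand 13 mm farther back than shut.
Start: joints at [1.173, 0.052, 1.401, -0, 1.689, -0.07], TCP at [169.013, 497.071, 239.323] pointing down, gripper open.
Joint ranges: [-2.9, 2.9], [-0.91, 2.17], [0.12, 2.37], [-1.06, 4.2], [0.26, 2.73], [-2.93, 2.93]. Speed limits (rad/s): [2.57, 2.57, 3.01, 3.14, 3.14, 3.14].

### API

Orientations are given as a unit quaternion [w, x, y, z].
In Python, from cell import arm gives the robot as it stands.
- The arm moves only by the tool servo_tool, never from a script. Its argument "motion" is a list that holds one entry, the list of rows, each a list of 7 numbers: the turn, a rotation vector about the tool's x, y, z in rad, then the shift along the tool's x, y, z in cm, then the opening, from 0 (shut) to 1 (fully open). A call has 1 to 12 rows; each row shifts and turns the commanded pose from where the row before left it, along the tool's axes as they then stand; what a row does not reach is not made up. A row lasts 1/8 s, in which the tool goes at most 62.5 mm and 10.7 degrees, less where a joint would pass 70% of its speed; a pose out of reach is approached as far as the arm can. A call with a gripper value outside its range is refused whole. The fingers move at their own pace and stop on an object; "squeeze" is the grip in N (left out, the last holds). Time passes only in rows, so rows that do not move let the fingers close. It gives the time, the measured TCP pose, the force, the opening and the grip force at its end, in the units of the state.
- arm.observe(): the state, without advancing time (a new reading comes with each control period).
- arm.get_image(name): name is "scene" or "side" or "wrist"; returns a dict with "frame" (480x640x3 uint8, red, green, blue), "camera_matrix" (3x3 intrinsics, pixels), "k1" (the pictures are not rectified: a ray, as slopes to the right and down, at radius r is drawn at 1 + k1 r^2 times it, then the intrinsics apply), "world_from_camera" (4x4, takes a point from camera to world coordinates). Camera axes: x right, y up, looking along -z (the intrinsics and any distortion apply to the point x, -y, -z); pixel columns grow to the right and rows downward; lengths in mm; the calibration is good to about 2 mm. A picture is of the moment at which its call begins. There is no depth.
- arm.hand_in(): hands the job in; it is judged then, once.
The state is a dict: "t": time; "q": joint angles; "joint_vel": joint speeds; "joint_torque": joint torques, N m; "tool_pos": TCP position; "ee_rot": TCP orientation; "contact_force": force on the tool from outside, world axes, zero at the start; "ft_torque": the same for the moment, N m; "gripper_width": finger opening in mm; "gripper_force": force on a finger pad.
Only numpy, scipy, OpenCV 4.12 (cv2) and the standard library are available. Lean on these libraries where they do the work, as an engineer would, in place of code of your own. Each camera call takes 0.05 s, during which the arm holds its last target. There are 200 camera calls.

## Working session

There is one attempt and no reset: what is moved stays moved. The work goes in short steps, Python scripts to look and compute and a tool call to move; the robot and the scene stay as the last step left them, time stands still between calls to the robot, and variables do not carry over. Pictures are saved under pics/ and viewed, at most 10 in all, crops included, and the job is handed in when it is done.

Besides the shell and the picture viewer there is one more tool, called after ">>>" as a command line: name --argument value ..., lists and objects as JSON in quotes. servo_tool: Moves the arm, as the interface text tells. Its arguments: {"type":"object","properties":{"motion":{"type":"array","items":{"type":"array","items":{"type":"array","items":{"type":"number"}}}},"squeeze":{"type":"number"}},"required":["motion"]}

```bash
mkdir -p pics; ls; cat > h.py <<'E'
import numpy as np, cv2
from scipy.spatial.transform import Rotation as R
from cell import arm
def snap(n,f):
    d=arm.get_image(n); cv2.imwrite('pics/'+f+'.png',d['frame'][:,:,::-1])
    np.savez('pics/'+f+'.npz',K=d['camera_matrix'],k1=d['k1'],T=d['world_from_camera']); return d
def ray(f,u,v):
    d=np.load('pics/'+f+'.npz'); K=d['K']; k=float(d['k1']); T=d['T']
    p=np.array([(u-K[0,2])/K[0,0],(v-K[1,2])/K[1,1]]); s=p.copy()
    for _ in range(20): s=p/(1+k*(s@s))
    return T[:3,3], T[:3,:3]@np.array([s[0],-s[1],-1])
def at(f,u,v,z):
    o,r=ray(f,u,v); return (o+r*(z-o[2])/r[2])[:2].round(1)
def proj(f,P):
    d=np.load('pics/'+f+'.npz'); K=d['K']; k=float(d['k1']); T=d['T']
    c=(np.asarray(P)-T[:3,3])@T[:3,:3]; s=np.array([c[0],-c[1]])/-c[2]; s=s*(1+k*(s@s))
    return np.array([K[0,0]*s[0]+K[0,2],K[1,1]*s[1]+K[1,2]]).round(1)
def st():
    s=arm.observe(); q=s['ee_rot']; M=R.from_quat(np.r_[q[1:],q[0]]).as_matrix()
    print('t',s['t'],'pos',np.round(s['tool_pos'],1),'F',np.round(s['contact_force'],1),'w',s['gripper_width'],'q',np.round(s['q'],2)); print(M.round(3)); return s,M
E
python3 - <<'E'
from h import *
for n in('scene','side','wrist'): snap(n,n+'0')
st(); print(arm.finger_overhang)
E
```

```text
pics
t 0.15 pos [168.9 496.9 238.7] F [-0.5  0.6  0.5] w 85.50039681658434 q [ 1.17  0.05  1.4   0.    1.69 -0.07]
[[-0.947  0.322 -0.   ]
 [ 0.322  0.947 -0.001]
 [ 0.    -0.001 -1.   ]]
8.0
```

View pics/scene0.png

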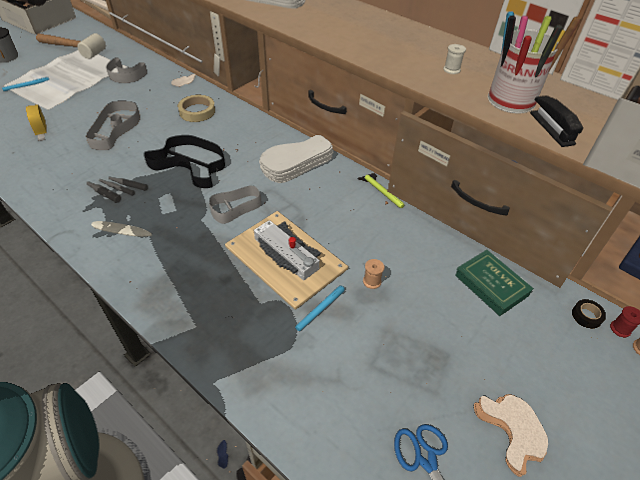

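View pics/side0.png

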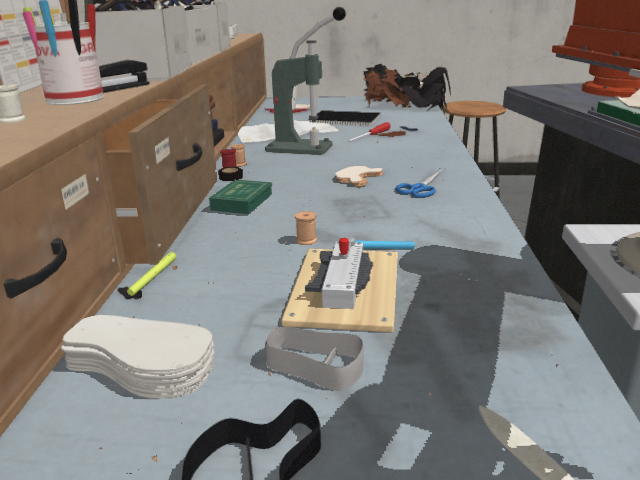

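The scene picture shows the gauge at about (288,258) with the red knob at (292,242), the die at (237,203), the marker at (322,307) and the spool at (374,273). In the side view the gauge is at (340,285) and the knob at (344,246). I'll enlarge both.

```bash
python3 - <<'E'
import cv2,numpy as np
a=cv2.imread('pics/scene0.png')[200:340,220:360]; b=cv2.imread('pics/side0.png')[230:335,275:425]
a=cv2.resize(a,(560,560),interpolation=cv2.INTER_CUBIC)
cv2.imwrite('pics/c1.png',a); cv2.imwrite('pics/c2.png',cv2.resize(b,(750,525),interpolation=cv2.INTER_CUBIC))
E
```

```text
(no output)
```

View pics/c1.png

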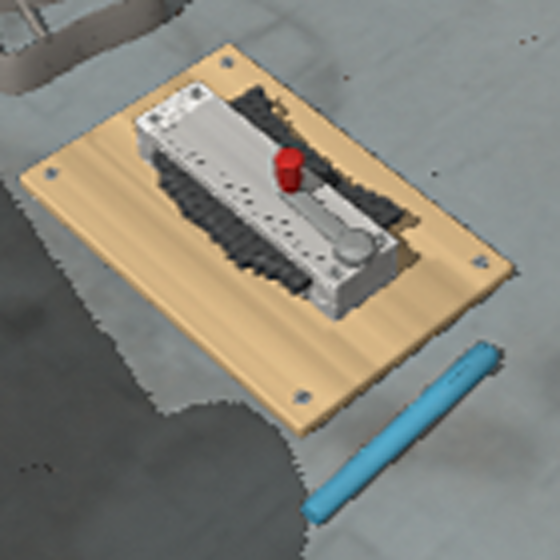

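View pics/c2.png

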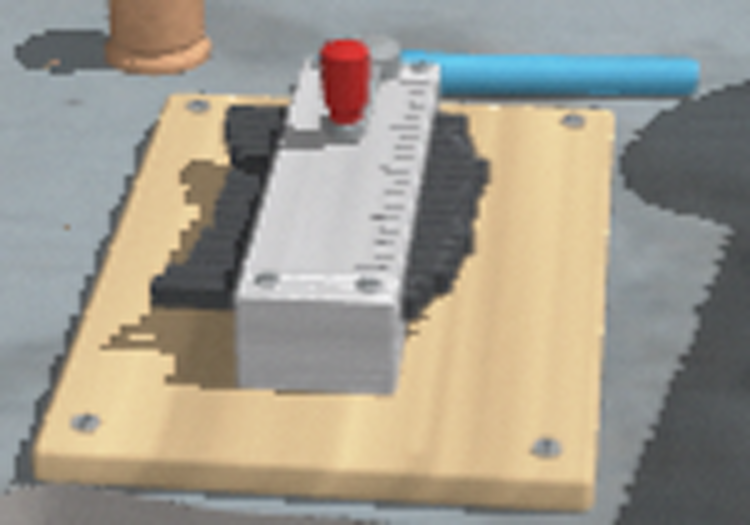

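The crops show the lever locked, with the hub at crop (353,243) and the knob at (289,170). The teeth stand out at the front in an arc. I'll fit the gauge pose from the base and body corners.

```bash
cat > fit.py <<'E'
from h import *
from scipy.optimize import least_squares
G=[(-75,113,12),(75,113,12),(75,-113,12),(-75,-113,12)]
obs=[('scene0',G[i],(220+u/4,200+v/4)) for i,(u,v) in enumerate([(22,178),(230,43),(517,268),(302,432)])]
obs+=[('side0',G[i],(275+u/5,230+v/5)) for i,u,v in[(0,592,487),(1,37,458),(2,168,96),(3,613,112)]]
obs+=[('scene0',p,(220+u/4,200+v/4)) for p,u,v in[((-20,78,42),137,125),((24,78,42),200,82),((24,-78,42),399,243),((-20,-78,42),335,293)]]
obs+=[('side0',p,(275+u/5,230+v/5)) for p,u,v in[((-20,78,42),398,300),((24,78,42),237,297),((-20,-78,42),440,68)]]
def W(x,p): c,s=np.cos(x[2]),np.sin(x[2]); return np.array([x[0]+c*p[0]-s*p[1],x[1]+s*p[0]+c*p[1],p[2]])
r=lambda x:np.concatenate([proj(f,W(x,p))-np.array(o) for f,p,o in obs])
for sel in ('scene0','side0',''):
    f=lambda x:np.concatenate([proj(c,W(x,p))-np.array(o) for c,p,o in obs if c.startswith(sel)])
    s=least_squares(f,[500,0,0],diff_step=1e-3,x_scale=[100,100,.3]); print(sel,s.x.round(4),np.abs(s.fun).max())
x=s.x; print(r(x).reshape(-1,2).round(1).tolist())
np.save('g.npy',x)
for n,p in dict(knob=(2,-19,64),left=(-20,60,29),right=(-20,-60,29),pivot=(2,-69,50)).items(): print(n,W(x,p).round(1))
print('knob seen',at('scene0',220+289/4,200+155/4,74),at('side0',275+345/5,230+46/5,74))
for u,v in[(488,350),(312,515)]: print('marker',at('scene0',220+u/4,200+v/4,8))
print('spool',at('scene0',374,285,0),'die',at('scene0',237,215,0))
E
python3 fit.py
```

```text
scene0 [531.189   0.      0.   ] 34.69999999999999
side0 [555.7098   0.       0.    ] 39.39999999999998
 [547.8287   0.       0.    ] 40.5
[[25.4, 27.6], [23.2, 21.6], [34.8, 20.8], [40.5, 28.7], [6.6, -39.4], [14.9, -34.3], [0.7, -22.2], [-5.8, -25.3], [27.2, 24.9], [26.3, 23.6], [35.9, 23.9], [37.4, 25.4], [7.5, -31.3], [10.3, -30.8], [-1.4, -24.5]]
knob [549.8 -19.   64. ]
left [527.8  60.   29. ]
right [527.8 -60.   29. ]
pivot [549.8 -69.   50. ]
knob seen [556.2  74. ] [554.6  78.2]
marker [569.6 -48.3]
marker [440.5 -47.7]
spool [623.  -89.4] die [572.7 265.9]
```

Rounding in `proj` and the zero start values kill the numerical gradient. I'll fix both.

```bash
sed -i 's/\]\]\+)*;*$/&/; s/K\[1,1\]\*s\[1\]+K\[1,2\]\]).round(1)/K[1,1]*s[1]+K[1,2]])/' h.py; sed -i "s/\[500,0,0\],diff_step=1e-3,x_scale=\[100,100,.3\]/[550,100,.1]/" fit.py; python3 fit.py
```

```text
scene0 [ 5.529129e+02  9.100630e+01 -8.440000e-02] 0.8628069245291385
side0 [ 5.519741e+02  9.769270e+01 -8.010000e-02] 1.469209496486826
 [ 5.524818e+02  9.332510e+01 -8.090000e-02] 2.569918657048902
[[-1.8, -0.5], [-0.7, -0.3], [-0.9, -0.7], [-0.7, -0.1], [0.8, -2.2], [-1.5, -2.6], [-0.5, -1.8], [-0.0, -1.7], [-1.3, -1.0], [-1.2, -0.4], [-0.5, -0.2], [-0.5, -0.8], [-0.3, -0.1], [-0.5, -1.1], [-0.1, -1.8]]
knob [552.9  74.2  64. ]
left [537.4 154.7  29. ]
right [527.7  35.1  29. ]
pivot [548.9  24.4  50. ]
knob seen [556.2  74. ] [554.6  78.2]
marker [569.6 -48.3]
marker [440.5 -47.7]
spool [623.  -89.4] die [572.7 265.9]
```

```bash
cat >> h.py <<'E'
def g2w(p):
    x=np.load('g.npy'); c,s=np.cos(x[2]),np.sin(x[2]); return np.array([x[0]+c*p[0]-s*p[1],x[1]+s*p[0]+c*p[1],p[2]])
def here():
    s,M=st(); x=np.load('g.npy'); c,s_=np.cos(x[2]),np.sin(x[2]); d=np.array(s['tool_pos'])-[x[0],x[1],0]
    ty=M[:,1]; yaw=np.arctan2(-ty[0],ty[1])-x[2]   # tool y relative to gauge y, ccw
    print('gauge',np.round([c*d[0]+s_*d[1],-s_*d[0]+c*d[1],d[2]],1),'yaw',yaw.round(3)); return s,M,yaw
def to(p,yaw=0.):
    s,M,y=here(); w=g2w(p); t=M@R.from_euler('z',-(yaw-y)).as_matrix()
    d=w-np.array(s['tool_pos']); print('turn z',-(yaw-y).round(3),'shift old axes cm',(M.T@d/10).round(2),'new axes',(t.T@d/10).round(2))
E
python3 -c "
from h import *
to((-60,-19,239))"
```

```text
t 0.15 pos [168.9 496.9 238.7] F [-0.5  0.6  0.5] w 85.50039681658434 q [ 1.17  0.05  1.4   0.    1.69 -0.07]
[[-0.947  0.322 -0.   ]
 [ 0.322  0.947 -0.001]
 [ 0.    -0.001 -1.   ]]
gauge [-414.9  371.2  238.7] yaw -0.247
turn z -0.247 shift old axes cm [-43.95 -29.17  -0.  ] new axes [-35.49 -39.02  -0.  ]
```

>>> servo_tool --motion '[[[0,0,-0.124,0,0,0,0],[0,0,-0.123,0,0,0,0],[0,0,0,-3.55,-3.9,0,0],[0,0,0,-3.55,-3.9,0,0],[0,0,0,-3.55,-3.9,0,0],[0,0,0,-3.55,-3.9,0,0],[0,0,0,-3.55,-3.9,0,0],[0,0,0,-3.55,-3.9,0,0],[0,0,0,-3.55,-3.9,0,0],[0,0,0,-3.55,-3.9,0,0],[0,0,0,-3.55,-3.9,0,0],[0,0,0,-3.55,-3.9,0,0]]]' --squeeze 20

```text
t: 1.65
tool_pos: [492.1, 78.1, 239.1]
ee_rot: [-0.0, 0.04, 0.999, 0.0]
contact_force: [0.2, 1.0, 0.3]
gripper_width: -0.1
gripper_force: 0.0
```

```bash
python3 - <<'E'
from h import *
snap('wrist','w1'); to((-20,-19,130))
for p in [(-75,113,12),(75,-113,12),(2,-19,74)]: print(proj('w1',g2w(p)))
E
```

```text
t 1.7 pos [494.5  73.7 238.5] F [-0.4 -4.8 -0.4] w -0.007274099526169821 q [ 0.08 -0.02  1.47 -0.    1.69 -1.41]
[[-0.996  0.085  0.   ]
 [ 0.085  0.996 -0.003]
 [-0.001 -0.003 -1.   ]]
gauge [-56.2 -24.3 238.5] yaw -0.004
turn z -0.004 shift old axes cm [-3.61  0.57 10.85] new axes [-3.61  0.56 10.85]
[468.16191934 172.75670362]
[221.11127005 324.06328061]
[316.52681082 284.25256739]
```

View pics/w1.png

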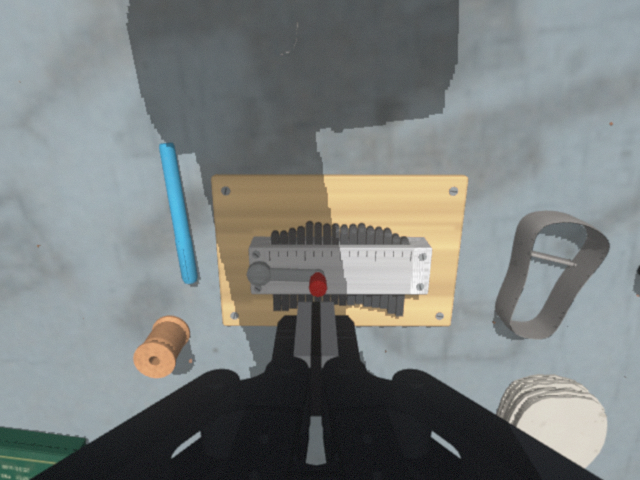

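The wrist picture shows the base corners at (212,177), (467,177), (453,326) and (224,326), and the knob at (318,285). This agrees with the fit to within about 3 mm. I'm lowering the tool in front of the knob.

>>> servo_tool --motion '[[[0,0,0,-0.4,0.1,3.0,0],[0,0,0,-0.4,0.1,3.0,0],[0,0,0,-0.4,0.1,3.0,0],[0,0,0,-0.4,0.1,3.0,0],[0,0,0,-0.4,0.1,3.0,0],[0,0,0,-0.4,0.0,2.4,0],[0,0,0,0,0,0,0],[0,0,0,0,0,0,0]]]'

```text
t: 2.7
tool_pos: [516.1, 82.8, 66.3]
ee_rot: [0.001, 0.04, 0.999, 0.0]
contact_force: [-0.3, -0.6, -0.1]
gripper_width: 0.3
gripper_force: 0.0
```

```bash
cat > fit3.py <<'E'
from h import *
from scipy.optimize import least_squares
exec(open('fit.py').read().split("def W")[0].split('import least_squares')[1])
obs+=[('w1',p,o) for p,o in[(G[0],(467,177)),(G[1],(453,326)),(G[2],(224,326)),(G[3],(212,177)),((-20,78,42),(432,237)),((-20,-78,42),(249,238))]]
def W(x,p): c,s=np.cos(x[2]),np.sin(x[2]); return np.array([x[0]+c*p[0]-s*p[1],x[1]+s*p[0]+c*p[1],p[2]])
for sel in('w1',''):
    f=lambda x:np.concatenate([proj(c,W(x,p))-np.array(o) for c,p,o in obs if c.startswith(sel)])
    s=least_squares(f,[550,100,.1]); print(sel,s.x.round(4),s.fun.reshape(-1,2)[-6:].round(1).tolist())
E
python3 fit3.py
python3 - <<'E'
from h import *
here(); snap('wrist','w2')
E
```

```text
w1 [ 5.524801e+02  9.501200e+01 -7.730000e-02] [[2.9, -4.9], [-0.8, -2.6], [-0.9, -1.7], [-2.1, -3.8], [1.2, 6.6], [-0.5, 6.3]]
 [ 5.52531e+02  9.46191e+01 -7.86000e-02] [[2.5, -4.6], [-1.4, -2.4], [-1.4, -1.8], [-2.4, -3.8], [0.7, 6.8], [-0.9, 6.3]]
t 2.7 pos [516.1  82.8  66.3] F [-0.3 -0.6 -0.1] w 0.26914434312585944 q [ 0.09  0.18  1.62  0.    1.34 -1.4 ]
[[-0.997  0.081  0.001]
 [ 0.081  0.997  0.   ]
 [-0.001  0.    -1.   ]]
gauge [-35.4 -13.4  66.3] yaw 0.0
```

View pics/w2.png

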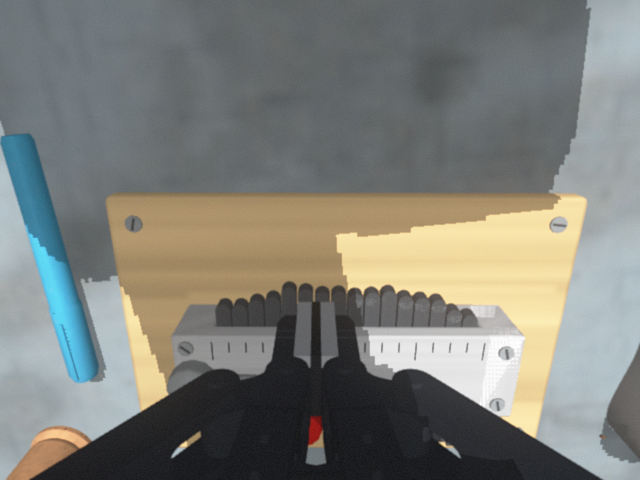

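The wrist view shows the fingers at (316,330), with the knob just behind them at (315,430). Base corners are at (107,195) and (585,195), and the body's top front edge runs from (173,337) to (523,336). I had taken the wrong body edge in w1, so I'm refitting with the corrected points.

```bash
sed -i "s/((-20,78,42),(432,237)),((-20,-78,42),(249,238))\]\]/]]+[('w2',p,o) for p,o in[(G[0],(585,196)),(G[3],(107,196)),((-20,78,42),(523,336)),((-20,-78,42),(173,337))]]/; s/('w1','')/('w1','w2','w','')/; s/\[-6:\]/[-8:]/" fit3.py; echo "np.save('g.npy',s.x)" >> fit3.py; python3 fit3.py; python3 -c "
from h import *
here()
print(at('w2',316,416,74), g2w((2,-19,74)))"
```

```text
w1 [ 5.558579e+02  9.497850e+01 -7.770000e-02] [[2.7, -1.0], [-1.0, 0.5], [-0.4, 1.2], [-1.4, 0.0]]
w2 [ 5.555945e+02  9.417320e+01 -8.080000e-02] [[4.4, 1.5], [-4.2, 1.8], [2.1, -0.2], [-2.3, -0.9]]
w [ 5.556503e+02  9.436180e+01 -7.940000e-02] [[2.1, -0.9], [-1.8, 0.5], [-1.2, 0.9], [-2.1, -0.4], [4.6, 1.3], [-3.9, 2.2], [2.5, -0.3], [-1.9, -0.6]]
 [ 5.550795e+02  9.430360e+01 -7.910000e-02] [[2.1, -1.6], [-1.8, -0.0], [-1.4, 0.5], [-2.2, -1.0], [4.6, 0.0], [-4.4, 1.1], [2.5, -1.4], [-2.3, -1.7]]
t 2.75 pos [516.3  82.9  66.7] F [ 0.3 -0.9  0.2] w -0.03815687580011599 q [ 0.09  0.17  1.62  0.    1.34 -1.4 ]
[[-0.997  0.081  0.002]
 [ 0.081  0.997  0.   ]
 [-0.002  0.    -1.   ]]
gauge [-37.7 -14.5  66.7] yaw -0.002
[549.1  80.6] [555.57113463  75.20499835  74.        ]
```

>>> servo_tool --motion '[[[0,0,0,-0.6,-0.45,0.27,0],[0,0,0,-0.6,0,0,0],[0,0,0,-0.5,0,0,0],[0,0,0,-0.3,0,0,0],[0,0,0,-0.12,0,0,0],[0,0,0.125,-0.64,0.19,0,0],[0,0,0.125,-0.64,0.19,0,0],[0,0,0.125,-0.64,0.19,0,0],[0,0,0.125,-0.64,0.19,0,0],[0,0,0,0,0,0,0],[0,0,0,0,0,0,0]]]'

```text
t: 4.12
tool_pos: [562.8, 77.1, 62.5]
ee_rot: [-0.0, 0.285, 0.958, 0.0]
contact_force: [-0.5, 0.2, 1.0]
gripper_width: 0.4
gripper_force: 0.0
```

```bash
python3 - <<'E'
from h import *
s,M,y=here(); snap('scene','s2')
x=np.load('g.npy'); th=.5
t=np.array([np.cos(th),-np.sin(th)]); r=np.array([np.sin(th),np.cos(th)])
print('ideal',np.array([2,-69])+50*r-18.5*t)
a=cv2.imread('pics/s2.png')[200:320,230:390]; cv2.imwrite('pics/s2c.png',cv2.resize(a,(800,600),interpolation=cv2.INTER_CUBIC))
E
```

```text
t 4.125 pos [562.8  77.1  62.5] F [-0.5  0.2  1. ] w 0.3695838577962982 q [ 0.07  0.3   1.48  0.    1.36 -0.92]
[[-0.837  0.547 -0.   ]
 [ 0.547  0.837  0.   ]
 [ 0.     0.    -1.   ]]
gauge [  9.  -16.5  62.5] yaw -0.499
ideal [  9.73599954 -16.25149944]
```

View pics/s2c.png

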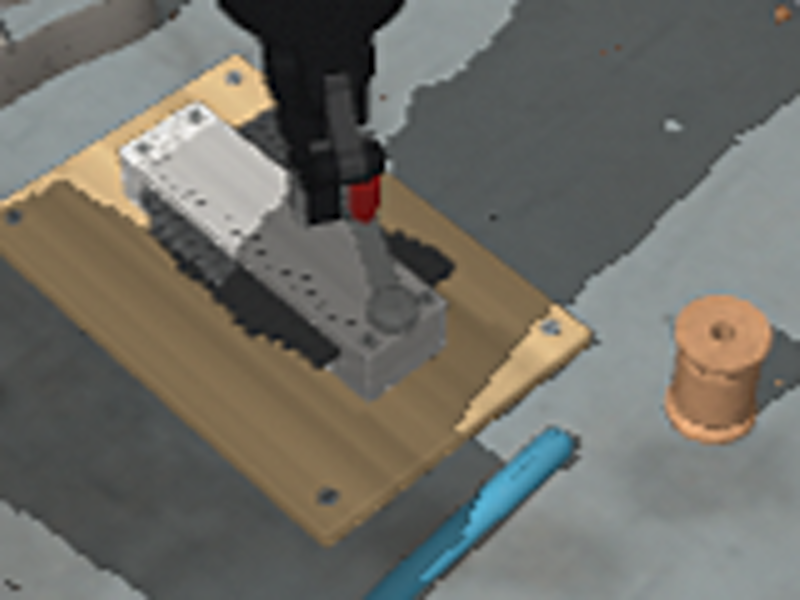

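The crop shows the red knob at (365,195) pushed backwards by the fingers at (330,190), with the hub at (393,305). The lever is about 0.5 rad open. I'll continue the arc.

>>> servo_tool --motion '[[[0,0,0.125,-0.64,0.19,0,0],[0,0,0.125,-0.64,0.19,0,0],[0,0,0.125,-0.64,0.19,0,0],[0,0,0.125,-0.64,0.19,0,0],[0,0,0.125,-0.64,0.19,0,0],[0,0,0.125,-0.64,0.19,0,0],[0,0,0.125,-0.64,0.19,0,0],[0,0,0.125,-0.64,0.19,0,0],[0,0,0,0,0,0,0],[0,0,0,0,0,0,0]]]'

```text
t: 5.42
tool_pos: [601.0, 43.0, 62.7]
ee_rot: [0.0, 0.71, 0.705, 0.0]
contact_force: [-0.5, -1.2, -0.5]
gripper_width: 0.3
gripper_force: 0.0
```

```bash
python3 - <<'E'
from h import *
here(); th=1.5
t=np.array([np.cos(th),-np.sin(th)]); r=np.array([np.sin(th),np.cos(th)])
print('ideal',np.array([2,-69])+50*r-18.5*t)
E
```

```text
t 5.425 pos [601.   43.   62.7] F [-0.5 -1.2 -0.5] w 0.27917977196554394 q [ 0.01  0.39  1.37 -0.    1.38  0.02]
[[ 0.007  1.     0.   ]
 [ 1.    -0.007 -0.   ]
 [-0.     0.    -1.   ]]
gauge [ 49.9 -47.5  62.7] yaw -1.499
ideal [ 50.5661111  -47.00948266]
```

Next I'll push gently on to the end stop, in small steps.

>>> servo_tool --motion '[[[0,0,0,-0.1,0,0,0],[0,0,0,-0.1,0,0,0],[0,0,0,0,0,0,0],[0,0,0,0,0,0,0]]]'

```text
t: 5.92
tool_pos: [601.0, 42.3, 62.7]
ee_rot: [-0.001, 0.71, 0.704, 0.001]
contact_force: [-0.1, 5.9, 1.1]
gripper_width: -0.1
gripper_force: 3.0
```

>>> servo_tool --motion '[[[0,0,0,-0.1,0,0,0],[0,0,0,-0.1,0,0,0],[0,0,0,0,0,0,0],[0,0,0,0,0,0,0]]]'

```text
t: 6.42
tool_pos: [601.0, 42.1, 62.7]
ee_rot: [-0.002, 0.71, 0.705, 0.002]
contact_force: [0.9, 12.8, 0.8]
gripper_width: 0.0
gripper_force: 6.3
```

The lever is at its stop, with a 13 N reaction. I'm backing off, lifting and turning back.

>>> servo_tool --motion '[[[0,0,0,0.8,0,0,0],[0,0,0,0.5,0,-2.0,0],[0,0,0,0,0,-4.5,0],[0,0,-0.167,0,0,0,0],[0,0,-0.167,0,0,0,0],[0,0,-0.167,0,0,0,0],[0,0,-0.167,0,0,0,0],[0,0,-0.167,0,0,0,0],[0,0,-0.167,0,0,0,0],[0,0,-0.167,0,0,0,0],[0,0,-0.167,0,0,0,0],[0,0,-0.163,0,0,0,0]]]'

```text
t: 7.92
tool_pos: [601.6, 51.7, 129.4]
ee_rot: [0.001, 0.038, 0.999, -0.0]
contact_force: [0.0, -0.1, 0.2]
gripper_width: -0.2
gripper_force: 0.0
```

```bash
python3 -c "
from h import *
to((-72,-48,28))"
```

```text
t 7.925 pos [601.6  51.7 129.4] F [ 0.  -0.1  0.2] w -0.224062201101671 q [ 0.02  0.33  1.31 -0.    1.5  -1.47]
[[-0.997  0.076  0.002]
 [ 0.076  0.997 -0.   ]
 [-0.002 -0.    -1.   ]]
gauge [ 49.8 -38.8 129.4] yaw 0.003
turn z 0.003 shift old axes cm [12.2  -0.88 10.12] new axes [12.2  -0.91 10.12]
```

>>> servo_tool --motion '[[[0,0,0,4.1,-0.3,0,0],[0,0,0,4.1,-0.3,0,0],[0,0,0,4.0,-0.3,0,0],[0,0,0,0,0,3.0,0],[0,0,0,0,0,3.6,0],[0,0,0,0,0,3.5,0],[0,0,0,0,0,0,0],[0,0,0,0,0,0,0]]]'

```text
t: 8.93
tool_pos: [480.2, 52.9, 28.8]
ee_rot: [0.001, 0.041, 0.999, 0.0]
contact_force: [0.2, -0.3, 0.7]
gripper_width: 0.1
gripper_force: 0.0
```

```bash
python3 - <<'E'
from h import *
to((-31,-48,28)); snap('scene','s3')
a=cv2.imread('pics/s3.png')[200:320,230:390]; cv2.imwrite('pics/s3c.png',cv2.resize(a,(800,600),interpolation=cv2.INTER_CUBIC))
E
```

```text
t 8.925 pos [480.2  52.9  28.8] F [ 0.2 -0.3  0.7] w 0.13425125388909565 q [ 0.03  0.12  1.77 -0.    1.25 -1.46]
[[-0.997  0.082  0.003]
 [ 0.082  0.997 -0.   ]
 [-0.003  0.    -1.   ]]
gauge [-71.4 -47.2  28.8] yaw -0.003
turn z -0.003 shift old axes cm [-4.04 -0.07  0.09] new axes [-4.04 -0.08  0.09]
```

View pics/s3c.png

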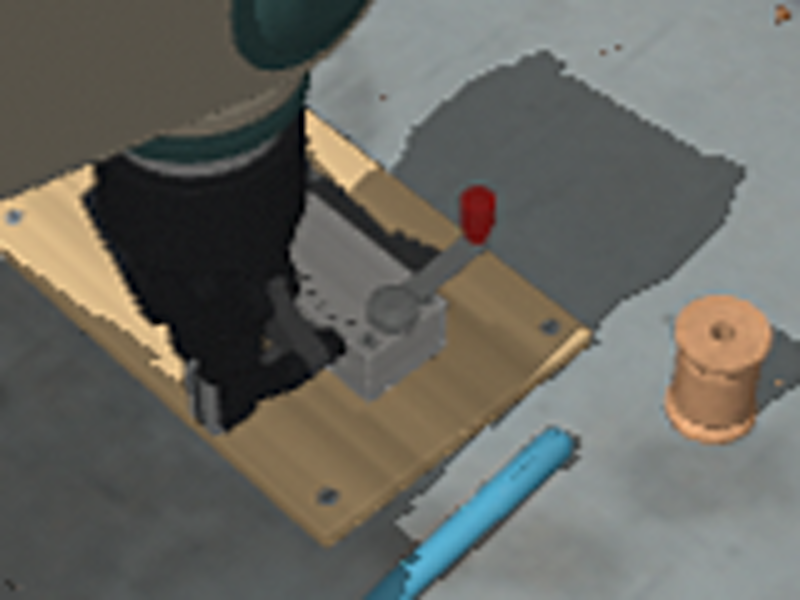

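The crop shows the lever fully open: knob at (478,215), hub at (395,305), arm pointing to the back. The fingers are in front of the teeth at the right end. Next is the first push.

>>> servo_tool --motion '[[[0,0,0,-0.7,0,0,0],[0,0,0,-0.7,0,0,0],[0,0,0,-0.7,0,0,0],[0,0,0,-0.6,0,0,0],[0,0,0,-0.5,0,0,0],[0,0,0,-0.3,0,0,0],[0,0,0,-0.2,0,0,0],[0,0,0,0,0,0,0],[0,0,0,0,0,0,0]]]'

```text
t: 10.1
tool_pos: [515.8, 49.9, 26.6]
ee_rot: [0.0, 0.041, 0.999, 0.0]
contact_force: [-0.3, 0.7, 0.4]
gripper_width: -0.1
gripper_force: 0.2
```

>>> servo_tool --motion '[[[0,0,0,-0.1,0,0,0],[0,0,0,-0.1,0,0,0],[0,0,0,-0.1,0,0,0],[0,0,0,0,0,0,0],[0,0,0,0,0,0,0]]]'

```text
t: 10.72
tool_pos: [518.8, 49.7, 26.6]
ee_rot: [0.0, 0.041, 0.999, 0.0]
contact_force: [-0.8, 0.1, -0.9]
gripper_width: -0.1
gripper_force: 0.6
```

>>> servo_tool --motion '[[[0,0,0,-0.1,0,0,0],[0,0,0,-0.1,0,0,0],[0,0,0,0,0,0,0],[0,0,0,0,0,0,0]]]'

```text
t: 11.22
tool_pos: [519.1, 49.6, 26.5]
ee_rot: [-0.002, 0.041, 0.999, -0.0]
contact_force: [-12.9, 0.8, 7.8]
gripper_width: -0.1
gripper_force: 6.0
```

>>> servo_tool --motion '[[[0,0,0,-0.1,0,0,0],[0,0,0,-0.1,0,0,0],[0,0,0,0,0,0,0],[0,0,0,0,0,0,0]]]'

```text
t: 11.72
tool_pos: [519.1, 49.6, 26.5]
ee_rot: [-0.005, 0.041, 0.999, -0.0]
contact_force: [-23.9, 0.6, 17.0]
gripper_width: 0.1
gripper_force: 12.1
```

```bash
python3 -c "
from h import *
here()"
```

```text
t 11.725 pos [519.1  49.6  26.5] F [-23.9   0.6  17. ] w 0.08472458213452486 q [ 0.02  0.23  1.64  0.    1.27 -1.47]
[[-0.997  0.081 -0.01 ]
 [ 0.081  0.997  0.   ]
 [ 0.01  -0.001 -1.   ]]
gauge [-32.3 -47.4  26.5] yaw -0.002
```

The face contact is at TCP gauge x ≈ -32.3 and the first group of teeth is flush. Now the next stations.

>>> servo_tool --motion '[[[0,0,0,1.2,0,0,0],[0,0,0,2.4,0,0,0],[0,0,0,0,2.2,0,0],[0,0,0,0,0,0,0],[0,0,0,-0.6,0,0,0],[0,0,0,-0.6,0,0,0],[0,0,0,-0.6,0,0,0],[0,0,0,-0.6,0,0,0],[0,0,0,-0.5,0,0,0],[0,0,0,-0.3,0,0,0],[0,0,0,0,0,0,0],[0,0,0,0,0,0,0]]]'

```text
t: 13.22
tool_pos: [520.7, 71.8, 26.7]
ee_rot: [0.0, 0.041, 0.999, 0.0]
contact_force: [0.3, 0.9, 0.3]
gripper_width: -0.0
gripper_force: 0.0
```

```bash
python3 -c "
from h import *
here()"
```

```text
t 13.225 pos [520.7  71.8  26.7] F [0.3 0.9 0.3] w -0.00442016821150941 q [ 0.07  0.24  1.64  0.    1.26 -1.42]
[[-0.997  0.082  0.001]
 [ 0.082  0.997  0.   ]
 [-0.001  0.    -1.   ]]
gauge [-32.5 -25.2  26.7] yaw -0.003
```

>>> servo_tool --motion '[[[0,0,0,-0.1,0,0,0],[0,0,0,-0.05,0,0,0],[0,0,0,0,0,0,0],[0,0,0,0,0,0,0]]]'

```text
t: 13.72
tool_pos: [520.9, 71.7, 26.7]
ee_rot: [-0.001, 0.041, 0.999, 0.0]
contact_force: [-7.5, 1.1, 6.3]
gripper_width: -0.1
gripper_force: 4.1
```

>>> servo_tool --motion '[[[0,0,0,1.2,0,0,0],[0,0,0,2.0,0,0,0],[0,0,0,0,2.4,0,0],[0,0,0,0,0,0,0],[0,0,0,-0.6,0,0,0],[0,0,0,-0.6,0,0,0],[0,0,0,-0.6,0,0,0],[0,0,0,-0.6,0,0,0],[0,0,0,-0.5,0,0,0],[0,0,0,-0.3,0,0,0],[0,0,0,0,0,0,0],[0,0,0,0,0,0,0]]]'

```text
t: 15.22
tool_pos: [522.8, 95.3, 26.3]
ee_rot: [-0.002, 0.041, 0.999, -0.0]
contact_force: [-8.3, -1.0, 5.0]
gripper_width: 0.0
gripper_force: 3.9
```

```bash
python3 -c "
from h import *
here()"
```

```text
t 15.225 pos [522.8  95.3  26.3] F [-8.3 -1.   5. ] w 0.024057194128174485 q [ 0.11  0.26  1.62  0.    1.27 -1.38]
[[-0.997  0.082 -0.003]
 [ 0.082  0.997 -0.   ]
 [ 0.003 -0.001 -1.   ]]
gauge [-32.2  -1.6  26.3] yaw -0.003
```

>>> servo_tool --motion '[[[0,0,0,1.2,0,0,0],[0,0,0,2.0,0,0,0],[0,0,0,0,2.4,0,0],[0,0,0,0,0,0,0],[0,0,0,-0.6,0,0,0],[0,0,0,-0.6,0,0,0],[0,0,0,-0.6,0,0,0],[0,0,0,-0.6,0,0,0],[0,0,0,-0.5,0,0,0],[0,0,0,-0.3,0,0,0],[0,0,0,0,0,0,0],[0,0,0,0,0,0,0]]]'

```text
t: 16.73
tool_pos: [524.8, 119.2, 26.4]
ee_rot: [-0.002, 0.041, 0.999, -0.0]
contact_force: [-7.6, -2.0, 4.0]
gripper_width: -0.2
gripper_force: 3.8
```

>>> servo_tool --motion '[[[0,0,0,1.2,0,0,0],[0,0,0,2.0,0,0,0],[0,0,0,0,2.5,0,0],[0,0,0,0,0,0,0],[0,0,0,-0.6,0,0,0],[0,0,0,-0.6,0,0,0],[0,0,0,-0.6,0,0,0],[0,0,0,-0.6,0,0,0],[0,0,0,-0.5,0,0,0],[0,0,0,-0.3,0,0,0],[0,0,0,0,0,0,0],[0,0,0,0,0,0,0]]]'

```text
t: 18.23
tool_pos: [526.9, 144.1, 26.4]
ee_rot: [-0.002, 0.041, 0.999, -0.0]
contact_force: [-6.6, -1.7, 4.1]
gripper_width: 0.4
gripper_force: 3.6
```

```bash
python3 -c "
from h import *
here()"
```

```text
t 18.225 pos [526.9 144.1  26.4] F [-6.6 -1.7  4.1] w 0.3562776142963602 q [ 0.2   0.29  1.57  0.    1.28 -1.29]
[[-0.997  0.082 -0.003]
 [ 0.082  0.997 -0.   ]
 [ 0.003 -0.001 -1.   ]]
gauge [-32.   47.4  26.4] yaw -0.002
```

All five stations reached the face at 7–8 N, except the first, which reached about 24 N. I'll run the fingertips back along the row with the same light pressure to catch any leftovers, then back off.

>>> servo_tool --motion '[[[0,0,0,0,-0.8,0,0],[0,0,0,0,-0.8,0,0],[0,0,0,0,-0.8,0,0],[0,0,0,0,-0.8,0,0],[0,0,0,0,-0.8,0,0],[0,0,0,0,-0.8,0,0],[0,0,0,0,-0.8,0,0],[0,0,0,0,-0.8,0,0],[0,0,0,0,-0.8,0,0],[0,0,0,0,-0.8,0,0],[0,0,0,0,-0.8,0,0],[0,0,0,0,-0.8,0,0]]]'

```text
t: 19.73
tool_pos: [519.0, 49.2, 25.9]
ee_rot: [-0.002, 0.041, 0.999, 0.001]
contact_force: [-4.8, 5.6, 0.3]
gripper_width: 0.3
gripper_force: 3.5
```

>>> servo_tool --motion '[[[0,0,0,1.0,0,0,0],[0,0,0,3.0,0,0,0],[0,0,0,4.0,0,0,0],[0,0,0,0,2.5,-4.0,0],[0,0,0,0,2.5,-5.0,0],[0,0,0,0,0,-5.0,0],[0,0,0,0,0,0,0],[0,0,0,0,0,0,0]]]'

```text
t: 20.72
tool_pos: [444.1, 104.9, 166.0]
ee_rot: [-0.0, 0.041, 0.999, -0.0]
contact_force: [-0.1, -0.0, -1.0]
gripper_width: 0.1
gripper_force: 0.0
```

```bash
python3 - <<'E'
from h import *
to((55,-110,130),-1.5); snap('wrist','w4'); snap('scene','s4'); snap('side','d4')
c=lambda i,p:cv2.resize(cv2.imread('pics/'+i+'.png')[p[1]:p[1]+75,p[0]:p[0]+100],(400,300),interpolation=cv2.INTER_CUBIC)
w=cv2.imread('pics/w4.png')
cv2.imwrite('pics/m4.png',np.hstack([cv2.resize(w,(400,300),interpolation=cv2.INTER_AREA),c('d4',(295,240))]))
p=[proj('w4',g2w(q)) for q in((-20,78,42),(-20,-78,42),(-46,0,29))]; print(p)
E
```

```text
t 20.725 pos [444.1 104.9 166. ] F [-0.1 -0.  -1. ] w 0.08765941688380446 q [ 0.15 -0.11  1.71 -0.    1.55 -1.34]
[[-0.997  0.082 -0.   ]
 [ 0.082  0.997 -0.   ]
 [ 0.    -0.    -1.   ]]
gauge [-111.5    1.8  166. ] yaw -0.003
turn z 1.497 shift old axes cm [-16.68 -11.14   3.6 ] new axes [-12.33  15.81   3.6 ]
[array([421.21169913, 347.17649787]), array([205.04604808, 347.75661   ]), array([313.01509571, 306.64507645])]
```

View pics/w4.png

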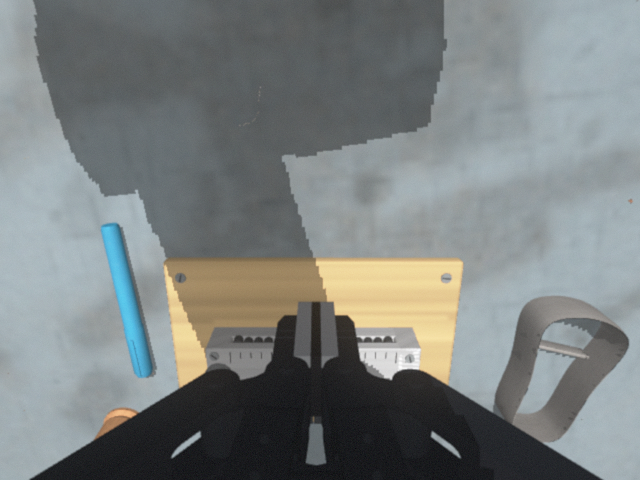

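The wrist view shows every visible tooth flush: the row at row 339, from columns 235–280 and 358–395, sits inside the front edge. The marker and die are unmoved. Now I'll go round to the far side of the knob for closing.

>>> servo_tool --motion '[[[0,0,0.166,0,0,0,0],[0,0,0.166,0,0,0,0],[0,0,0.166,0,0,0,0],[0,0,0.166,0,0,0,0],[0,0,0.166,0,0,0,0],[0,0,0.166,0,0,0,0],[0,0,0.166,0,0,0,0],[0,0,0.166,0,0,0,0],[0,0,0.169,0,0,0,0],[0,0,0,-3.0,3.9,0,0],[0,0,0,-3.0,3.9,0,0],[0,0,0,-3.0,3.9,0,0]]]'

```text
t: 22.38
tool_pos: [561.5, 12.9, 165.3]
ee_rot: [-0.001, 0.71, 0.704, -0.001]
contact_force: [1.1, 1.0, -0.4]
gripper_width: 0.2
gripper_force: 0.0
```

>>> servo_tool --motion '[[[0,0,0,-3.0,3.9,0,0],[0,0,0,0,0,3.0,0],[0,0,0,0,0,0,0],[0,0,0,0,0,0,0]]]'

```text
t: 22.88
tool_pos: [599.3, -16.0, 137.0]
ee_rot: [-0.0, 0.71, 0.704, -0.0]
contact_force: [0.3, 0.0, 0.2]
gripper_width: 0.2
gripper_force: 0.0
```

```bash
python3 -c "
from h import *
to((54.2,-98,63),-1.5)"
```

```text
t 22.875 pos [599.3 -16.  137. ] F [0.3 0.  0.2] w 0.1647696342215484 q [-0.09  0.31  1.31  0.    1.52 -0.08]
[[ 0.008  1.    -0.   ]
 [ 1.    -0.008  0.   ]
 [ 0.    -0.    -1.   ]]
gauge [  52.9 -106.5  137. ] yaw -1.499
turn z 0.001 shift old axes cm [0.84 0.2  7.4 ] new axes [0.84 0.2  7.4 ]
```

>>> servo_tool --motion '[[[0,0,0,0.3,0.1,2.5,0],[0,0,0,0.3,0.1,2.5,0],[0,0,0,0.2,0,2.4,0],[0,0,0,0.7,0,0,0],[0,0,0,0.5,0,0,0],[0,0,0,0.2,0,0,0],[0,0,-0.125,0.64,0.19,0,0],[0,0,-0.125,0.64,0.19,0,0],[0,0,-0.125,0.64,0.19,0,0],[0,0,-0.125,0.64,0.19,0,0],[0,0,0,0,0,0,0],[0,0,0,0,0,0,0]]]'

```text
t: 24.38
tool_pos: [604.7, 31.9, 63.0]
ee_rot: [0.0, 0.515, 0.857, 0.0]
contact_force: [0.8, -0.9, 0.4]
gripper_width: -0.0
gripper_force: 0.0
```

```bash
python3 - <<'E'
from h import *
here(); th=1.
t=np.array([np.cos(th),-np.sin(th)]); r=np.array([np.sin(th),np.cos(th)])
print('ideal',np.array([2,-69])+50*r+18.5*t)
E
```

```text
t 24.375 pos [604.7  31.9  63. ] F [ 0.8 -0.9  0.4] w -0.04084711019019136 q [-0.01  0.4   1.36  0.    1.38 -0.5 ]
[[-0.47   0.883  0.   ]
 [ 0.883  0.47   0.   ]
 [-0.     0.    -1.   ]]
gauge [ 54.4 -58.3  63. ] yaw -1.002
ideal [ 54.0691419  -57.55209793]
```

Right on the arc. I'll continue to locked.

>>> servo_tool --motion '[[[0,0,-0.125,0.64,0.19,0,0],[0,0,-0.125,0.64,0.19,0,0],[0,0,-0.125,0.64,0.19,0,0],[0,0,-0.125,0.64,0.19,0,0],[0,0,-0.125,0.64,0.19,0,0],[0,0,-0.125,0.64,0.19,0,0],[0,0,-0.125,0.64,0.19,0,0],[0,0,-0.125,0.64,0.19,0,0],[0,0,0,0,0,0,0],[0,0,0,0,0,0,0]]]'

```text
t: 25.62
tool_pos: [573.9, 72.7, 62.6]
ee_rot: [-0.0, 0.041, 0.999, -0.0]
contact_force: [0.1, 0.2, -0.2]
gripper_width: 0.3
gripper_force: 0.1
```

>>> servo_tool --motion '[[[0,0,0,0.1,0,0,0],[0,0,0,0.1,0,0,0],[0,0,0,0,0,0,0],[0,0,0,0,0,0,0]]]'

```text
t: 26.12
tool_pos: [572.2, 73.1, 62.7]
ee_rot: [0.0, 0.04, 0.999, 0.0]
contact_force: [4.6, -0.4, -1.0]
gripper_width: -0.0
gripper_force: 2.1
```

```bash
python3 -c "
from h import *
here()"
```

```text
t 26.125 pos [572.2  73.1  62.7] F [ 4.6 -0.4 -1. ] w -0.0056661067188366904 q [ 0.06  0.32  1.46 -0.    1.36 -1.43]
[[-0.997  0.079  0.001]
 [ 0.079  0.997  0.   ]
 [-0.001  0.    -1.   ]]
gauge [ 18.8 -19.8  62.7] yaw 0.0
```

>>> servo_tool --motion '[[[0,0,0,0.1,0,0,0],[0,0,0,0.1,0,0,0],[0,0,0,0,0,0,0],[0,0,0,0,0,0,0]]]'

```text
t: 26.62
tool_pos: [571.9, 73.1, 62.9]
ee_rot: [0.003, 0.04, 0.999, 0.0]
contact_force: [13.3, -0.3, -5.0]
gripper_width: 0.1
gripper_force: 6.6
```

>>> servo_tool --motion '[[[0,0,0,0.1,0,0,0],[0,0,0,0,0,0,0],[0,0,0,0,0,0,0]]]'

```text
t: 27.0
tool_pos: [571.7, 73.1, 63.0]
ee_rot: [0.004, 0.04, 0.999, 0.0]
contact_force: [17.8, -1.0, -8.3]
gripper_width: 0.3
gripper_force: 8.8
```

The lever is firmly against its locked stop. I'm retreating to look.

>>> servo_tool --motion '[[[0,0,0,-1.0,0,0,0],[0,0,0,-0.8,0,-2.0,0],[0,0,0,0,0,-5.0,0],[0,0,0,0,0,-5.0,0],[0,0,0,0,0,-5.0,0],[0,0,0,3.5,4.0,0,0],[0,0,0,3.5,4.0,0,0],[0,0,0,3.5,4.0,0,0],[0,0,0,3.5,4.0,0,0],[0,0,0,3.5,4.0,0,0],[0,0,0,3.5,4.0,0,0],[0,0,0,3.5,4.0,0,0]]]'

```text
t: 28.5
tool_pos: [363.1, 371.3, 232.5]
ee_rot: [-0.001, 0.039, 0.999, -0.001]
contact_force: [0.4, 0.2, 0.2]
gripper_width: 0.4
gripper_force: 0.0
```

>>> servo_tool --motion '[[[0,0,0,3.5,2.0,0,0],[0,0,0,3.5,1.0,0,0],[0,0,0,0,0,0,0],[0,0,0,0,0,0,0]]]'

```text
t: 29.0
tool_pos: [297.5, 405.5, 232.5]
ee_rot: [-0.0, 0.039, 0.999, -0.0]
contact_force: [0.1, -1.0, 0.1]
gripper_width: -0.1
gripper_force: 0.0
```

```bash
python3 - <<'E'
from h import *
st(); snap('scene','s5'); snap('side','d5')
a=cv2.imread('pics/s5.png')[200:335,220:355]; b=cv2.imread('pics/d5.png')[230:335,285:418]
cv2.imwrite('pics/m5.png',np.hstack([cv2.resize(a,(400,400),interpolation=cv2.INTER_CUBIC),cv2.resize(b,(400,400),interpolation=cv2.INTER_CUBIC)]))
for q in((2,-19,74),): print(proj('s5',g2w(q)),proj('d5',g2w(q)))
E
```

```text
t 29.0 pos [297.5 405.5 232.5] F [ 0.1 -1.   0.1] w -0.07555842077327198 q [ 0.86 -0.01  1.48 -0.    1.68 -0.63]
[[-0.997  0.079 -0.   ]
 [ 0.079  0.997 -0.001]
 [ 0.    -0.001 -1.   ]]
[291.57103162 238.61490804] [343.39935157 238.36600542]
```

View pics/m5.png

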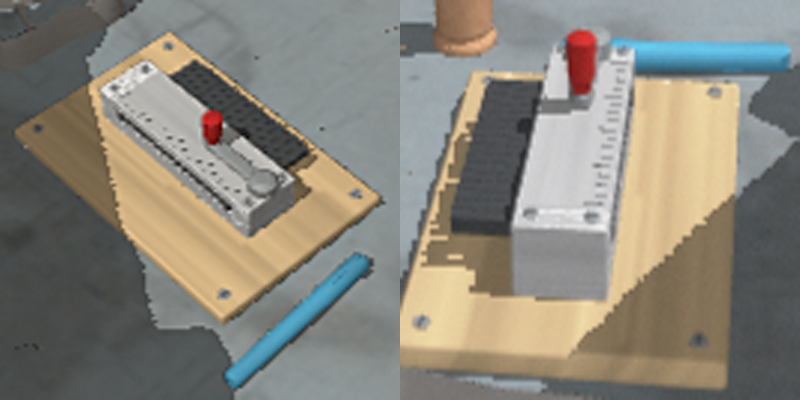

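The picture shows all teeth flush at the front with the tails in one even line at the back, from (185,70) to (300,160). The lever is locked along the body, knob at (212,128) and hub at (262,182), and the marker and spool are unmoved. I'm handing in.

```bash
python3 -c "
from cell import arm
print(arm.hand_in())"
```

```text
the job is handed in; nothing more can be done
None
```

The job is handed in at about 29 s: the lever was swung fully open, all 16 teeth were pushed flush, the lever was pushed back to its locked stop, and the final pictures and an earlier wrist view show the die, marker and spool undisturbed; the first tooth push briefly reached about 24 N along the push (about 29 N in all) against the face, and the later ones stayed at about 7–10 N.

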